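Start the stop-clocks of the rusting test in order

TASK

Start the three stop-clocks of the rusting test one after another: first the clock on the tray with the tall slim measuring cylinder, then the one with the cone-shaped flask, last the one with the squat jar. Press each clock's start key gently with the fingertips until it is well down; it stays down by itself. Leave the clocks, the glassware and everything else standing where they are, lift nothing, and finish with the hand clear.

Things in the scene. Friction and masses are not known exactly. Their poses are not given: they have to be found in the camera images.
- clock_cylinder: stop-clock on the same tray as the cylinder: loose grey case 90 (own x) x 70 (own y) x 26 mm high, 0.25 to 0.5 kg, with a dark display window on the half towards its -x and one white start key on the half towards its +x. The three clocks look alike; each stands on its own tray, beyond the vessel as the robot sees it (farther from the robot, at the tray's +x half), turned up to about 0.45 rad. Origin: centre of its underside, on the tray floor 4 mm above the bench; z up
- key_cylinder (a joint): travel of this clock's start key in m: 0 = up (starts at 0 to 0.001), 0.008 = fully down. It moves straight down under about 3 N and stays where it is pressed to; the clock runs from 0.004 on. Its cap is sprung (3 N per mm, up to 6 mm of give): the first 1 mm of a push is taken up by the cap, and past the end of the travel it gives a few mm more. Over 30 N is too hard
- key_cylinder_top (a point): centre of the top face of that start key (28 mm along the clock's x, 46 mm along its y), 20 mm from the clock's centre towards its +x; about 47 mm above the bench (17 mm above the case) when up, about 39 mm when down; it moves with the key and cap
- cylinder: the tall slim measuring cylinder, clear glass: 163 mm tall including its black rubber stopper, tube 30 mm across, round foot 60 mm across, an iron nail seen inside; loose, stands on its tray between the robot and the clock, 0.11 to 0.16 m from the clock's centre. Origin: centre of its underside, z up. Only to tell the trays apart; not to be touched
- tray_cylinder: white tray holding the cylinder and its clock, fixed to the bench: 250 (own x) x 190 (own y) mm, rim 18 mm high, floor and walls 4 mm thick. Origin: centre of its underside. The three trays stand side by side in any order, turned up to 0.2 rad
- clock_flask: stop-clock on the same tray as the flask: loose grey case 90 (own x) x 70 (own y) x 26 mm high, 0.25 to 0.5 kg, with a dark display window on the half towards its -x and one white start key on the half towards its +x. The three clocks look alike; each stands on its own tray, beyond the vessel as the robot sees it (farther from the robot, at the tray's +x half), turned up to about 0.45 rad. Origin: centre of its underside, on the tray floor 4 mm above the bench; z up
- key_flask (a joint): travel of this clock's start key in m: 0 = up (starts at 0 to 0.001), 0.008 = fully down. It moves straight down under about 3 N and stays where it is pressed to; the clock runs from 0.004 on. Its cap is sprung (3 N per mm, up to 6 mm of give): the first 1 mm of a push is taken up by the cap, and past the end of the travel it gives a few mm more. Over 30 N is too hard
- key_flask_top (a point): centre of the top face of that start key (28 mm along the clock's x, 46 mm along its y), 20 mm from the clock's centre towards its +x; about 47 mm above the bench (17 mm above the case) when up, about 39 mm when down; it moves with the key and cap
- flask: the cone-shaped flask, clear glass: 134 mm tall including its black rubber stopper, 82 mm across at the base, neck 32 mm, an iron nail seen inside; loose, stands on its tray between the robot and the clock, 0.11 to 0.16 m from the clock's centre. Origin: centre of its underside, z up. Only to tell the trays apart; not to be touched
- tray_flask: white tray holding the flask and its clock, fixed to the bench: 250 (own x) x 190 (own y) mm, rim 18 mm high, floor and walls 4 mm thick. Origin: centre of its underside. The three trays stand side by side in any order, turned up to 0.2 rad
- clock_jar: stop-clock on the same tray as the jar: loose grey case 90 (own x) x 70 (own y) x 26 mm high, 0.25 to 0.5 kg, with a dark display window on the half towards its -x and one white start key on the half towards its +x. The three clocks look alike; each stands on its own tray, beyond the vessel as the robot sees it (farther from the robot, at the tray's +x half), turned up to about 0.45 rad. Origin: centre of its underside, on the tray floor 4 mm above the bench; z up
- key_jar (a joint): travel of this clock's start key in m: 0 = up (starts at 0 to 0.001), 0.008 = fully down. It moves straight down under about 3 N and stays where it is pressed to; the clock runs from 0.004 on. Its cap is sprung (3 N per mm, up to 6 mm of give): the first 1 mm of a push is taken up by the cap, and past the end of the travel it gives a few mm more. Over 30 N is too hard
- key_jar_top (a point): centre of the top face of that start key (28 mm along the clock's x, 46 mm along its y), 20 mm from the clock's centre towards its +x; about 47 mm above the bench (17 mm above the case) when up, about 39 mm when down; it moves with the key and cap
- jar: the squat straight-sided jar, clear glass with a flat black lid: 69 mm tall, 77 mm across, an iron nail seen inside; loose, stands on its tray between the robot and the clock, 0.11 to 0.16 m from the clock's centre. Origin: centre of its underside, z up. Only to tell the trays apart; not to be touched
- tray_jar: white tray holding the jar and its clock, fixed to the bench: 250 (own x) x 190 (own y) mm, rim 18 mm high, floor and walls 4 mm thick. Origin: centre of its underside. The three trays stand side by side in any order, turned up to 0.2 rad
- bung: black rubber bung, 26 mm wide, 24 mm tall, on the tray of the cylinder; a bystander, loose. Origin: its underside, in the middle
- cork: cork, 26 mm wide, 26 mm tall, on the tray of the flask; a bystander, loose. Origin: its underside, in the middle
- dropper: small white bottle, 24 mm wide, 60 mm tall, on the tray of the jar; a bystander, loose. Origin: its underside, in the middle
- beaker: empty glass beaker, 68 mm wide, 90 mm tall, beyond the trays; a bystander, loose. Origin: its underside, in the middle
- dish: clear shallow dish, 90 mm wide, 16 mm tall, beyond the trays; a bystander, loose. Origin: its underside, in the middle
- spatula: spatula 170 mm long lying crosswise beyond the trays; a bystander, loose. Its own x runs along it
- wash_bottle: white bottle 60 mm wide, 150 mm tall, beyond the trays; a bystander, loose. Origin: its underside, in the middle
Not all that is in view belongs to the job. Leave any green look-alike of the clock_flask alone.

How it is judged:
On the way, in this order (a step that is already met when the one before it is completed fails the run):
1. the clock beside the measuring cylinder is started first, the other two not yet (value of joint key_cylinder above 0.004 m and value of joint each of key_flask, key_jar below 0.004 m), for 0.1 s.
2. then the clock beside the flask, the jar's not yet (value of joint each of key_cylinder, key_flask above 0.004 m and value of joint key_jar below 0.004 m), for 0.1 s.
3. last the clock beside the jar (value of joint each of key_cylinder, key_flask, key_jar above 0.004 m), for 0.1 s.
At the end, for the whole second after the job is handed in: All three start keys are down (more than 4 mm of their 8 mm); clocks and vessels upright (within 0.1 rad), within 20 mm of where they stood and at rest; bystanders within 30 mm of where they stood (all of step 3 and distance of each of cylinder, flask, jar, clock_cylinder, clock_flask, clock_jar from where it was at the start of the episode below 0.02 m and angle between each of cylinder, flask, jar, clock_cylinder, clock_flask, clock_jar's own z axis and vertical below 0.1 rad and distance of each of bung, cork, dropper, beaker, dish, spatula, wash_bottle from where it was at the start of the episode below 0.03 m and linear speed of each of clock_cylinder, clock_flask, clock_jar below 0.02 m/s); the robot touches nothing.
It fails at once if a clock is started out of order ((value of joint key_flask above 0.004 m and value of joint key_cylinder below 0.004 m) or (value of joint key_jar above 0.004 m and value of joint key_flask below 0.004 m)).
It fails at once if a clock is pressed or knocked hard (over 30 N) (contact force between any of the arm, the fingers and clock_cylinder above 30 N or contact force between any of the arm, the fingers and clock_flask above 30 N or contact force between any of the arm, the fingers and clock_jar above 30 N).
It fails at once if a clock is lifted (its underside over 15 mm above the tray floor), or shoved more than 20 mm (height (world z) of any of clock_cylinder, clock_flask, clock_jar above 0.019 m or distance of any of clock_cylinder, clock_flask, clock_jar from where it was at the start of the episode above 0.02 m).
It fails at once if a vessel is shoved more than 20 mm, lifted or tipped (distance of any of cylinder, flask, jar from where it was at the start of the episode above 0.02 m or angle between any of cylinder, flask, jar's own z axis and vertical above 0.3 rad).
It fails at once if a bystander is moved more than 30 mm (distance of any of bung, cork, dropper, beaker, dish, spatula, wash_bottle from where it was at the start of the episode above 0.03 m).
It also fails if it takes over 54 s, if anything falls off the work surface, if the arm or the gripper's body presses on something with over 40 N, if the wrist force passes 120 N, or if a joint passes its speed limit or range.

ROBOT

A 6-joint arm with a two-finger parallel gripper is mounted at the origin on the work surface. World frame = base frame: x ahead of the robot, y to its left, z up, the work surface at z = 0. Lengths are in m, angles in rad, forces in N, time in s.
With the tool pointing down it reaches from about 0.35 to 0.925 m from the base axis. Payload 6.4 kg.
Tool frame: the origin (TCP) lies on the centre line of the jaws, within the pads' length; the fingertips stand manip.finger_overhang ahead of it and the grasp point (between the pads) lies 3 mm ahead of it (manip.finger_overhang is the distance from the TCP to the fingertips, in m); z points along the fingers, y is the line along which they close (so a half turn about z gives the same grasp; the last joint's range is limited). The gripper opens to 94 mm and grips with 3 to 60 N. Pads are 16 mm wide; open, the fingers measure 119 mm over their backs; the gripper's body (75 mm by 177 mm) begins 78 mm behind the grasp point.
Start: joints at [0.983, 0.245, 1.558, -0, 1.339, -0.174], TCP at [0.261, 0.595, 0.227] pointing down, gripper open.
Joint ranges: [-3.13, 3.13], [-1.02, 2.26], [0.13, 2.54], [-0.95, 4.09], [0.21, 2.88], [-2.74, 2.74]. Speed limits (rad/s): [2.57, 2.57, 3.14, 3.14, 3.14, 3.14].

INTERFACE

Orientations are given as a 3x3 rotation matrix whose columns are the frame's x, y, z axes.
In Python, from station import manip gives the robot as it stands. The module is installed in compiled form; this text tells all that it offers.
- The arm moves only by the tool jog_arm, never from a script. Its argument "motion" is text: rows parted by semicolons, each of 5 numbers parted by spaces: the shift along the world's x, y, z in mm, then the turn about the world's z in degrees, then the closure, from 0 (fully open) to 1 (shut). In form: tx ty tz spin hand; .... A call has 1 to 10 rows; each row shifts and turns the commanded pose from where the row before left it; what a row does not reach is not made up. A row lasts 1/10 s, in which the tool goes at most 50 mm and 8.59 degrees, less where a joint would pass 70% of its speed; a pose out of reach is approached as far as the arm can. A call with a gripper value outside its range is refused whole. The fingers move at their own pace and stop on an object; the grip force is fixed at half the most. Time passes only in rows, so rows that do not move let the fingers close. It gives the time, the measured TCP pose, the force, the opening and the grip force at its end, in the units of the state.
- manip.read_state(): the state, without advancing time (a new reading comes with each control period).
- manip.capture(name): name is "side" or "top"; returns the picture (400x640x3 uint8, red, green, blue); there is no depth.
- manip.camera_model(name): a dict with "camera_matrix" (3x3 intrinsics, pixels), "xyz" and "orientation" of the camera in the world. Camera axes: x right, y down, z forward; pixel columns grow to the right and rows downward; lengths in m; the calibration is good to about 2 mm. A picture is of the moment at which its call begins. camera_model takes no time and is no camera call.
- manip.sign_off(): hands the job in; it is judged then, once.
The state is a dict: "clock": time; "joints": joint angles; "qd": joint speeds; "joint_efforts": joint torques, N m; "position": TCP position; "ee_rot": TCP orientation; "ft_force": force on the tool from outside, world axes, zero at the start; "torque": the same for the moment, N m; "gripper_width": opening from 0.0 (shut) to 1.0 (fully open); "grip_force": force on a finger pad.
Only numpy, scipy, OpenCV 4.12 (cv2) and the standard library are available. Lean on these libraries where they do the work, as an engineer would, in place of code of your own. Each camera call takes 0.05 s, during which the arm holds its last target. There are 200 camera calls.

## Working session

There is one attempt and no reset: what is moved stays moved. The work goes in short steps, Python scripts to look and compute and a tool call to move; the robot and the scene stay as the last step left them, time stands still between calls to the robot, and variables do not carry over. Pictures are saved under pics/ and viewed, at most 10 in all, crops included, and the job is handed in when it is done.

Besides the shell and the picture viewer there is one more tool, called as name(argument=value, ...), one argument or row to a line, values as JSON. jog_arm: Moves the arm, as the interface text tells. Its arguments: {"type":"object","properties":{"motion":{"type":"string"}},"required":["motion"]}

```bash
mkdir -p pics
python3 - <<'E'
from station import manip
import cv2,numpy as np
for n in("top","side"):
    cv2.imwrite(f"pics/{n}0.png",manip.capture(n)[:,:,::-1])
    c=manip.camera_model(n);print(n,c["camera_matrix"],c["xyz"],c["orientation"])
print(manip.finger_overhang,manip.read_state())
E
```

```text
top [[470.61561135   0.         323.38125232]
 [  0.         470.61561135 189.43462471]
 [  0.           0.           1.        ]] [ 0.23081686 -0.02551291  1.23192628] [[-0.00174199 -0.97408227  0.2261873 ]
 [-0.9999918   0.00252361  0.00316651]
 [-0.00365525 -0.22617993 -0.97407868]]
side [[385.27101949   0.         321.88977897]
 [  0.         385.27101949 201.63248983]
 [  0.           0.           1.        ]] [ 0.28462644 -0.60213213  0.71842375] [[ 0.94077849 -0.22563667  0.25302949]
 [-0.33840452 -0.67001768  0.66072588]
 [ 0.02045024 -0.70722302 -0.70669469]]
0.022 {'clock': 0.1, 'joints': array([ 9.82872516e-01,  2.45737246e-01,  1.55889260e+00,  5.45436886e-06,
        1.33870671e+00, -1.74112057e-01]), 'qd': array([ 0.00185883,  0.00031035, -0.00282422,  0.00031785,  0.00044768,
        0.00123665]), 'joint_efforts': array([ 2.69570492e-04, -4.16910625e+01, -3.15526879e+01,  6.87181950e-02,
        3.09410098e-02, -3.24134908e-05]), 'position': array([0.26108076, 0.594707  , 0.22645973]), 'ee_rot': array([[-9.15594107e-01,  4.02102582e-01, -9.71643867e-04],
       [ 4.02103639e-01,  9.15593014e-01, -1.44814415e-03],
       [ 3.07327833e-04, -1.71661379e-03, -9.99998479e-01]]), 'ft_force': array([-0.40816553,  0.75837907,  0.02051476]), 'torque': array([-0.04980813, -0.05322594,  0.01289925]), 'grip_force': 0.0, 'gripper_width': 1.002444429356906}
```

View pics/top0.png

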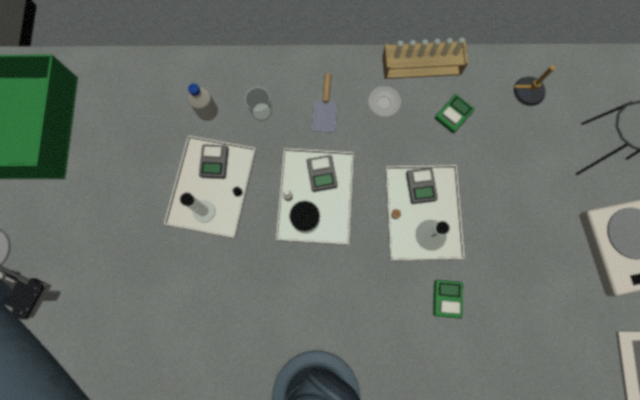

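View pics/side0.png

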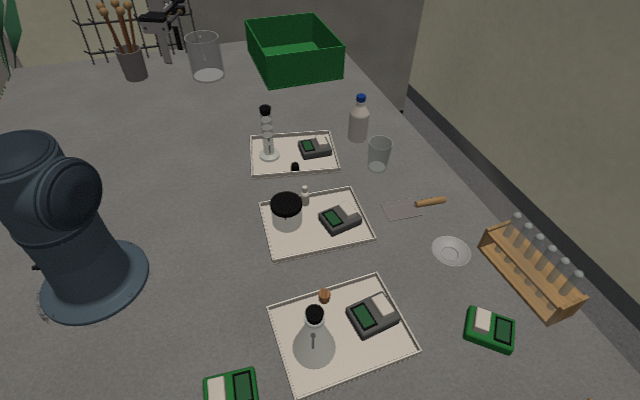

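The top view shows the trays from left to right: cylinder with its key near pixel (214,150), jar with its key near (319,163), and flask with its key near (422,175). The green clocks at (454,113) and (449,299) are decoys. The side view confirms the same order. Next I measure the key tops.

```bash
cat > h.py <<'E'
from station import manip
import cv2,numpy as np
def ray(n,uv,z):
    c=manip.camera_model(n);K=np.array(c["camera_matrix"]);R=np.array(c["orientation"]);o=np.array(c["xyz"])
    d=(R@np.linalg.inv(K)@np.c_[np.reshape(uv,(-1,2)),np.ones(len(np.reshape(uv,(-1,2))))].T).T
    return o+d*((z-o[2])/d[:,2])[:,None]
def key(n,im,seed,z=0.047,half=22):
    x0,y0=seed[0]-half,seed[1]-half
    g=cv2.cvtColor(im[y0:y0+2*half,x0:x0+2*half],cv2.COLOR_RGB2GRAY)
    G=cv2.resize(g,None,fx=6,fy=6,interpolation=cv2.INTER_CUBIC)
    m=(G>150).astype(np.uint8)
    _,lab,st,cen=cv2.connectedComponentsWithStats(m,connectivity=4)
    l=lab[half*6,half*6]
    cs,_=cv2.findContours((lab==l).astype(np.uint8),cv2.RETR_EXTERNAL,cv2.CHAIN_APPROX_NONE)
    c=max(cs,key=cv2.contourArea)[:,0,:]
    uv=(c+.5)/6-.5+[x0,y0]
    P=ray(n,uv,z)[:,:2]
    r=cv2.minAreaRect((P*1000).astype(np.float32))
    V=cv2.cvtColor(G,cv2.COLOR_GRAY2BGR);cv2.polylines(V,[c.reshape(-1,1,2)],True,(0,0,255),1)
    return l,np.round(r[0],1),np.round(r[1],1),round(r[2],1),np.round(uv.mean(0),1),V
E
python3 - <<'E'
from h import *
S={"top":[(214,150),(319,163),(422,175)],"side":[(322,142),(350,215),(383,306)]}
rows=[]
for n in S:
    im=cv2.imread(f"pics/{n}0.png")[:,:,::-1].copy();vs=[]
    for s in S[n]:
        *a,V=key(n,im,s);print(n,*a);vs.append(V)
    rows.append(np.hstack(vs))
cv2.imwrite("pics/keys.png",np.vstack(rows))
E
```

```text
top 4 [611.  272.1] [43.6 25.9] 86.7 [212.  150.9]
top 6 [577.3 -13.1] [26.6 44.7] 10.2 [320.1 163. ]
top 13 [ 542.7 -278.1] [26.3 44.1] 7.3 [421.9 175.4]
side 4 [590.9 270.5] [59.7 87.1] 78.8 [317.5 138.3]
side 0 [577.3 -33.5] [147.1 111.2] 69.6 [355.  215.7]
side 4 [ 541.8 -278. ] [25.1 43.8] 6.9 [382.5 304. ]
```

View pics/keys.png

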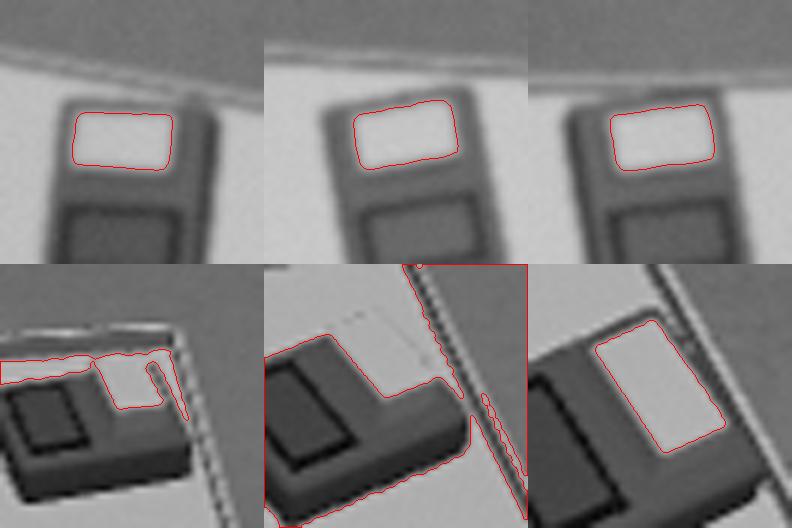

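All three outlines measure about 26 x 44 mm (true size 28 x 46), and the side view agrees to within 1 mm for the flask clock. Key tops in mm: cylinder (611,272), jar (577,-13), flask (543,-278). I move above the cylinder key with the jaws shut.

jog_arm(
  motion="35 -32.3 0 2 1;35 -32.3 0 2 1;35 -32.3 0 2 1;35 -32.3 0 2 1;35 -32.3 0 2 1;35 -32.3 0 2 1;35 -32.3 0 2 1;35 -32.3 0 2 1;35 -32.3 0 2 1;35 -32.3 0 2 1",
)

```text
clock: 1.1
position: [0.6123, 0.2705, 0.2269]
ee_rot: [[-0.998, 0.063, -0.001], [0.063, 0.998, -0.0], [0.001, -0.0, -1.0]]
ft_force: [0.1, -0.2, -0.6]
gripper_width: 0.182
grip_force: 0.0
```

jog_arm(
  motion="0 0 -30 0 1;0 0 -30 0 1;0 0 -30 0 1;0 0 -30 0 1;0 0 -10 0 1;0 0 -10 0 1;0 0 0 0 1;0 0 0 0 1",
)

```text
clock: 1.9
position: [0.6122, 0.2724, 0.0889]
ee_rot: [[-0.998, 0.065, 0.002], [0.065, 0.998, 0.001], [-0.002, 0.001, -1.0]]
ft_force: [-0.1, -1.1, -0.0]
gripper_width: 0.006
grip_force: 0.0
```

Run:
```python
from h import *
a=manip.capture("side")[105:185,260:360];b=manip.capture("top")[110:190,160:260]
cv2.imwrite("pics/c1.png",cv2.resize(np.hstack([a,b])[:,:,::-1],None,fx=4,fy=4,interpolation=cv2.INTER_CUBIC))
```

```text
(no output)
```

View pics/c1.png

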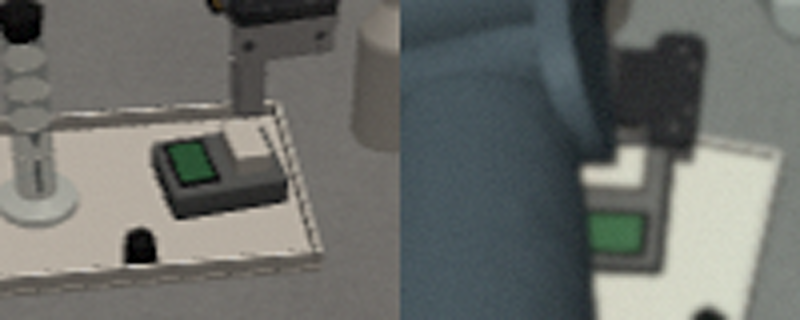

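The side crop on the left shows the shut fingertips at about pixel (322,133), directly over the white key at (322,140) and clear of the cylinder. I press in small steps.

jog_arm(
  motion="0 0 -10 0 1;0 0 -6 0 1;0 0 -3 0 1;0 0 -3 0 1;0 0 -3 0 1;0 0 0 0 1;0 0 0 0 1",
)

```text
clock: 2.7
position: [0.6114, 0.2722, 0.0625]
ee_rot: [[-0.998, 0.065, 0.0], [0.065, 0.998, 0.0], [-0.0, 0.0, -1.0]]
ft_force: [-0.7, -0.3, 1.8]
gripper_width: 0.005
grip_force: 0.6
```

jog_arm(
  motion="0 0 -2 0 1;0 0 -2 0 1;0 0 0 0 1;0 0 0 0 1",
)

```text
clock: 3.1
position: [0.6117, 0.2723, 0.0593]
ee_rot: [[-0.998, 0.065, 0.001], [0.065, 0.998, 0.0], [-0.001, 0.0, -1.0]]
ft_force: [-2.2, -1.3, 5.8]
gripper_width: 0.006
grip_force: 2.9
```

The force jumped to 5.8 N with the tip at 37 mm, so that key has bottomed. I lift and go across to the flask's clock.

jog_arm(
  motion="0 0 15 0 1;0 0 40 0 1;0 0 45 0 1;0 0 40 0 1;0 -15 0 0 1;-5 -40 0 1 1;-5 -45 0 1 1;-6 -45 0 1 1;-6 -45 0 1 1;-6 -45 0 1 1",
)

```text
clock: 4.1
position: [0.5825, 0.0353, 0.198]
ee_rot: [[-1.0, -0.023, -0.0], [-0.023, 1.0, -0.0], [0.0, -0.0, -1.0]]
ft_force: [0.7, -0.6, 0.8]
gripper_width: 0.006
grip_force: 0.0
```

jog_arm(
  motion="-6 -45 0 1 1;-6 -45 0 1 1;-6 -45 0 1 1;-6 -45 0 1 1;-6 -45 0 1 1;-6 -45 0 1 1;-6 -45 0 0 1;-4.7 -45.3 0 0 1;0 0 0 0 1;0 0 0 0 1",
)

```text
clock: 5.1
position: [0.536, -0.3237, 0.1978]
ee_rot: [[-0.992, -0.125, -0.001], [-0.125, 0.992, 0.001], [0.0, 0.001, -1.0]]
ft_force: [0.4, -0.3, -0.6]
gripper_width: 0.006
grip_force: 0.0
```

I miscounted one row, so y is 45 mm too far. I correct that at height, then descend to about 20 mm above the key.

jog_arm(
  motion="3 20 0 0 1;4 25.7 0 0 1;0 0 0 0 1;0 0 -30 0 1;0 0 -30 0 1;0 0 -30 0 1;0 0 -19 0 1;0 0 0 0 1;0 0 0 0 1",
)

```text
clock: 6.0
position: [0.544, -0.2765, 0.0899]
ee_rot: [[-0.992, -0.128, 0.0], [-0.128, 0.992, -0.0], [-0.0, -0.0, -1.0]]
ft_force: [1.2, -0.5, 0.5]
gripper_width: 0.005
grip_force: 0.0
```

Run:
```python
from h import *
im=manip.capture("side")
cv2.imwrite("pics/c2.png",cv2.resize(im[90:390,230:530,::-1],None,fx=2,fy=2,interpolation=cv2.INTER_CUBIC))
```

```text
(no output)
```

View pics/c2.png

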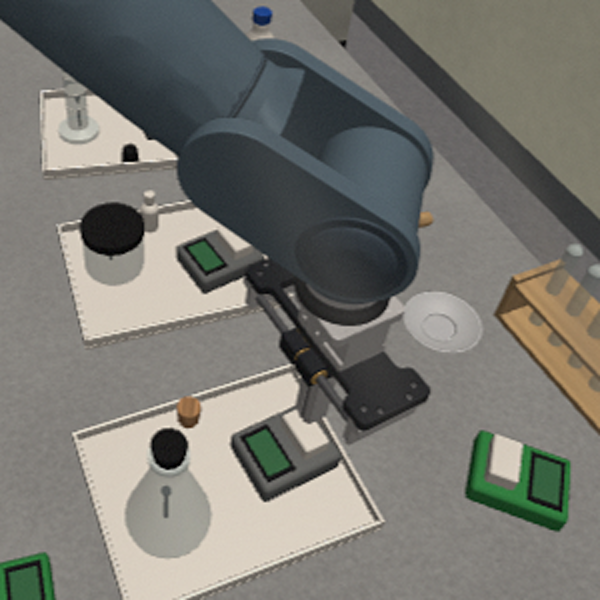

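The fingertips are over the flask clock's key (crop about (310,415), key at (306,432)). The flask, the cork and the jar's clock are all clear. I press.

jog_arm(
  motion="0 -1 -10 0 1;0 0 -6 0 1;0 0 -3 0 1;0 0 -3 0 1;0 0 -3 0 1;0 0 -2 0 1;0 0 -2 0 1;0 0 -1.5 0 1;0 0 0 0 1;0 0 0 0 1",
)

```text
clock: 7.05
position: [0.5436, -0.2784, 0.0594]
ee_rot: [[-0.992, -0.127, -0.0], [-0.127, 0.992, 0.0], [0.0, 0.0, -1.0]]
ft_force: [-2.7, 2.1, 5.3]
gripper_width: 0.007
grip_force: 2.8
```

The force is 5.3 N at the same depth, so this key is down. I lift and go to the jar's clock: +34 mm in x and +265 mm in y, over six rows.

jog_arm(
  motion="0 0 15 0 1;0 0 40 0 1;0 0 45 0 1;5 40 30 1 1;5 45 0 1 1;6 45 0 1 1;6 45 0 0 1;6 45 0 0 1;6 45.3 0 0 1;0 0 0 0 1",
)

```text
clock: 8.05
position: [0.578, -0.0089, 0.1897]
ee_rot: [[-0.983, -0.184, 0.002], [-0.184, 0.983, 0.001], [-0.002, 0.0, -1.0]]
ft_force: [0.2, -0.8, -0.2]
gripper_width: 0.007
grip_force: 0.0
```

jog_arm(
  motion="0 0 0 0 1;0 0 -30 0 1;0 0 -30 0 1;0 0 -30 0 1;0 0 -10 0 1;0 0 0 0 1;0 0 0 0 1",
)

```text
clock: 8.75
position: [0.5786, -0.0143, 0.0903]
ee_rot: [[-0.984, -0.178, 0.002], [-0.178, 0.984, -0.001], [-0.002, -0.001, -1.0]]
ft_force: [0.0, 1.0, -0.3]
gripper_width: 0.005
grip_force: 0.0
```

Run:
```python
from h import *
im=manip.capture("side")
cv2.imwrite("pics/c3.png",cv2.resize(im[90:390,230:530,::-1],None,fx=2,fy=2,interpolation=cv2.INTER_CUBIC))
```

```text
(no output)
```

View pics/c3.png

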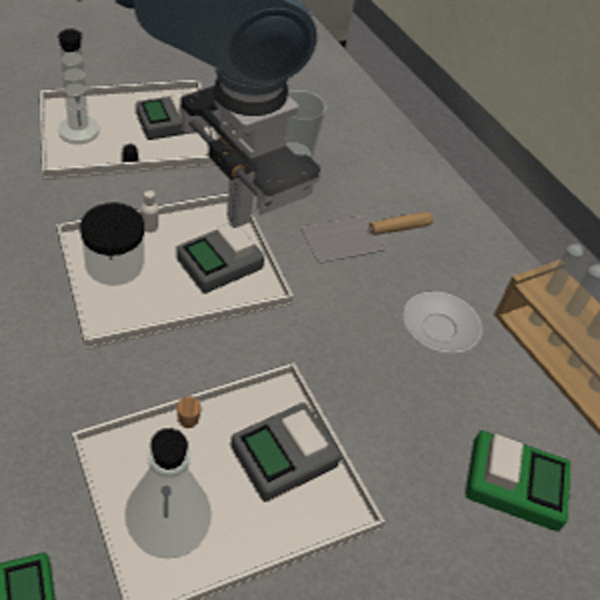

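The flask clock's key is visibly lower and its clock hasn't moved. The tip at (238,222) is over the jar clock's key at (238,240). I press.

jog_arm(
  motion="-1 1 -10 0 1;0 0 -6 0 1;0 0 -3 0 1;0 0 -3 0 1;0 0 -3 0 1;0 0 -2 0 1;0 0 -2 0 1;0 0 -2 0 1;0 0 0 0 1;0 0 0 0 1",
)

```text
clock: 9.8
position: [0.5766, -0.0122, 0.0585]
ee_rot: [[-0.984, -0.179, -0.001], [-0.179, 0.984, 0.0], [0.001, 0.0, -1.0]]
ft_force: [-4.7, 0.9, 8.3]
gripper_width: 0.004
grip_force: 4.0
```

The third key bottomed at 8 N. I lift clear and check the scene.

jog_arm(
  motion="0 0 15 0 1;0 0 40 0 1;0 0 45 0 1;0 0 40 0 1;-45 0 10 0 1;-45 0 0 0 1;-45 0 0 0 1;-30 0 0 0 1;0 0 0 0 1;0 0 0 0 1",
)

```text
clock: 10.8
position: [0.4122, -0.0126, 0.2088]
ee_rot: [[-0.984, -0.178, 0.003], [-0.178, 0.984, -0.001], [-0.003, -0.001, -1.0]]
ft_force: [0.6, -0.3, 0.7]
gripper_width: -0.002
grip_force: 0.0
```

Run:
```python
from h import *
im=manip.capture("side");t=manip.capture("top")
cv2.imwrite("pics/d.png",cv2.resize(np.hstack([im[90:390,240:500],t[70:370,160:480]])[:,:,::-1],None,fx=1.37,fy=1.37))
for s in [(212,151),(320,163),(422,175)]:
    *a,V=key("top",t,s,.039);print(*a)
print(manip.read_state()["position"],manip.read_state()["ft_force"])
```

```text
10 [611.3 272.4] [45.2 26.7] 86.6 [212.7 151.7]
6 [582.4 -14.1] [43.5 22. ] 89.8 [321.7 161.6]
4 [ 543.1 -278.1] [27.9 45.5] 7.2 [421.4 176.2]
[ 0.41271567 -0.0126031   0.20853805] [-0.78652416 -0.95115257  0.28822502]
```

View pics/d.png

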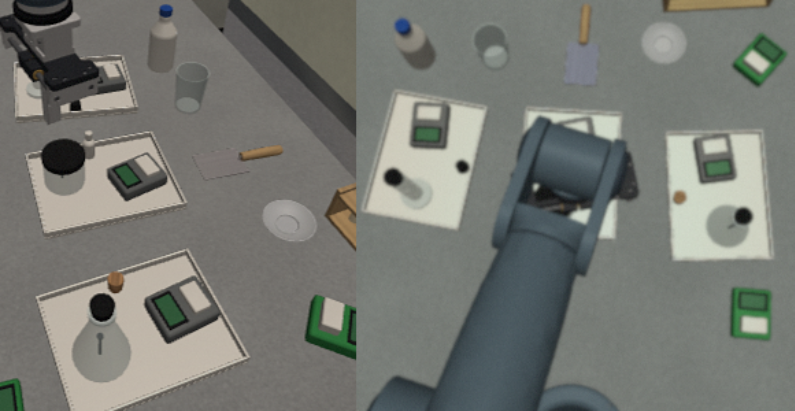

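The side view shows the jar and flask clocks in place with their keys sunk. The top view shows the cylinder and flask keys at their old positions when cast at 39 mm; the arm partly hides the jar's clock there. The hand is clear and no force is on it.

```bash
python3 -c "
from station import manip
print(manip.sign_off())"
```

```text
the job is handed in; nothing more can be done
None
```

I pressed all three start keys fully down in the order cylinder, flask, jar (under 10 N measured after each press), left everything standing and the hand clear, and handed the job in at about 11 s; the hand-in returned no verdict.

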